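# Level the planer's front table on its foot

### The job

The folding front table of the bench planer has to be set level, but a walnut strip has slid in under its levelling foot: take the strip out and leave it lying flat on the bench with its middle more than 20 cm from the foot. Then turn the foot's round knob until the bubble of the spirit level stands between its two lines while the level, standing across the table as it does now, is pressed down so that the foot stands on the bench. Finish with the gripper pressing down on the top of the spirit level and keep pressing, foot on the bench and bubble centred, while I lock the table; leave the pliers, the sanding block and the tape measure where they are.

Things in the scene. Friction and masses are not known exactly. Their poses are not given: they have to be found in the camera images.
- planer: Bench thickness planer (grey and black, 340 mm wide, 370 mm high over its crank, fixed). Origin on the bench (z = 0) under the middle of its folding front table; +x points to the machine, whose body stands 125 to 285 mm to +x of the origin; the table's free edge is at -x.
- front_table: Folding table, face 245 (x) by 220 mm, hinged along y. Origin on the hinge line (planer x = 120, z = 98 mm); axes as the planer's when level. Face at z = 7 mm from x = -247 to -2 mm. A hinge spring lifts the free edge by 0.06 rad when not pressed (foot 18 to 22 mm off the bench); about 5 N down on the level's near half brings the foot to the bench, where it stops hard.
- foot_pad (a point): Centre of the underside of the foot's pad (44 mm across), below a lug 155 mm to -x of the planer's origin, 275 mm from the hinge; height 0 when it stands on the bench. Pad, spindle and knob are one screw, 12 mm of travel a turn: clockwise seen from above it goes down through the lug, so the pressed table's free edge stands higher.
- knob (a point): Centre of the foot's round black knob (45 mm across, 26 mm high), on the foot's axis, 136 mm above the pad's underside; the knob's underside is 18 to 23 mm above the table's face. Turns with light friction (0.08 N m) and stays where it is left. At the start it needs 0.8 to 2.6 rad clockwise from above.
- spirit_level: Loose aluminium spirit level, 190 x 26 x 44 mm (x, y, z), 0.25 kg, standing on the table across the hinge line. Origin at the centre of its underside; +x end towards the machine. The vial's window takes the middle 60 mm of its top; the solid top beside it, 35 to 90 mm from the middle, can be pressed.
- bubble (a joint): Place of the bubble (14 mm long) along the level's x, m: 0 is midway between the two lines (18 mm apart), positive towards the +x end; it runs to the high end, at most 15.5 mm off. It moves 0.70 m per rad of slope: with the table pressed on its foot, 1 rad of knob moves it 4.9 mm (clockwise: towards -x). Settles within about 2 s.
- walnut_strip: Loose dark wooden strip, 35 x 300 x 14 mm (x, y, z), 0.09 kg. Origin at the centre of its underside; long axis y. At the start one end lies on the bench under the foot pad, its long part sticks out to the right of the table (-y).
- bench_pliers: Slip-joint pliers with red handles, 64 x 186 x 13 mm, a bystander lying to the right of the planer.
- sanding_block: Brown sanding block, 64 x 112 x 31 mm, a bystander to the left of the table.
- tape_measure: Yellow tape measure, 38 x 91 x 69 mm, a bystander in front of the table to the left.
There are look-alikes about, which are no part of the job. There is more than one size of the spirit_level; the one meant has the size given above.

How it is judged:
By the outcome, as a careful person would: the job done as asked, in the order asked, and still so for the second after the job is handed in, while the arm keeps its last pose, push and grip.
It also fails if it takes over 70 s, if anything falls off the work surface, if the arm or the gripper's body presses on something with over 40 N, if the wrist force passes 120 N, or if a joint passes its speed limit or range.

### The arm

A 6-joint arm with a two-finger parallel gripper is mounted at the origin on a cart in front of the work surface, level with it; the furniture and walls round the work are solid. World frame = base frame: x ahead of the robot, y to its left, z up, the work surface at z = 0. Lengths are in m, angles in rad, forces in N, time in s.
With the tool pointing down it reaches from about 0.4 to 0.825 m from the base axis. Payload 7 kg.
Tool frame: the origin (TCP) lies at the very end of the fingers, on their centre line; the grasp point (between the pads) lies 19 mm behind it (arm.grip_point_offset is the distance from the TCP to the grasp point, in m); z points along the fingers, y is the line along which they close (so a half turn about z gives the same grasp; the last joint's range is limited). The gripper opens to 88 mm and grips with 3 to 60 N. Pads are 19 mm wide; open, the fingers measure 130 mm over their backs; the gripper's body (78 mm by 193 mm) begins 47 mm behind the grasp point.
Start: joints at [-0.938, 0.359, 0.012, 0, -1.224, -0.288], TCP at [0.228, -0.635, 0.227] pointing down, gripper open.
Joint ranges: [-3.07, 3.07], [-1.43, 2.12], [-1.02, 1.25], [-3.03, 1.67], [-3.05, -0], [-3.03, 3.03]. Speed limits (rad/s): [2.39, 2.39, 3.01, 3.14, 3.14, 3.14].

### API

Orientations are given as [roll, pitch, yaw] about the fixed x, y, z axes, in that order (R = Rz(yaw) Ry(pitch) Rx(roll)).
In Python, from station import arm, cams gives the robot as it stands.
- The arm moves only by the shell command python3 -m handwheel 'ROWS' [FORCE]. ROWS is JSON, a list that holds one entry, the list of rows, each a list of 7 numbers: the shift along the tool's x, y, z normalised to -1 to 1, where 1 is 0.08 m, then the turn, a rotation vector about the tool's x, y, z normalised to -1 to 1, where 1 is 0.5 rad, then the closure in counts, from 0 (fully open) to 255 (shut). In form: [[[x, y, z, wx, wy, wz, hand], ...]]. A call has 1 to 5 rows; each row is the pose to reach, as a shift and turn from the pose commanded when the call began, along the tool's axes at that moment; what a row does not reach only later rows make up. A row lasts 1/8 s, in which the tool goes at most 62.5 mm and 10.7 degrees, less where a joint would pass 70% of its speed; a pose out of reach is approached as far as the arm can. A call with a number of a shift or a turn outside -1 to 1 is refused whole. A call with a gripper value outside its range is refused whole. The fingers move at their own pace and stop on an object; FORCE is the grip in N (left out, the last holds). Time passes only in rows, so rows that repeat a pose let the fingers close. It gives the time, the measured TCP pose, the force, the opening and the grip force at its end, in the units of the state.
- arm.get_state(): the state, without advancing time (a new reading comes with each control period).
- cams.grab_frame(name): name is "scene" or "top" or "wrist"; returns the picture (400x640x3 uint8, blue, green, red); there is no depth.
- cams.camera_info(name): a dict with "camera_matrix" (3x3 intrinsics, pixels), "R" (3x3) and "t" (3): a world point X has camera coordinates R X + t; the wrist camera has in their place "hand_eye" (4x4, takes a point from camera to tool coordinates, whose origin is the TCP and whose axes are the flange's). Camera axes: x right, y down, z forward; pixel columns grow to the right and rows downward; lengths in m; the calibration is good to about 2 mm. A picture is of the moment at which its call begins: read the wrist's pose just before it. camera_info takes no time and is no camera call.
- arm.job_done(): hands the job in; it is judged then, once.
The state is a dict: "t": time; "q": joint angles; "qd": joint speeds; "joint_efforts": joint torques, N m; "eef_pos": TCP position; "ee_rot": TCP orientation; "force": force on the tool from outside, world axes, zero at the start; "moment": the same for the moment, N m; "width": finger opening in m; "gripper_force": force on a finger pad.
Only numpy, scipy, OpenCV 4.12 (cv2) and the standard library are available. Lean on these libraries where they do the work, as an engineer would, in place of code of your own. Each camera call takes 0.05 s, during which the arm holds its last target. There are 200 camera calls.

## Working session

There is one attempt and no reset: what is moved stays moved. The work goes in short steps, Python scripts to look and compute and a shell command to move; the robot and the scene stay as the last step left them, time stands still between calls to the robot, and variables do not carry over. Pictures are saved under pics/ and viewed, at most 10 in all, crops included, and the job is handed in when it is done.

```bash
ls; mkdir -p pics; python3 - <<'E'
from station import arm,cams
import cv2,numpy as np
s=arm.get_state();print({k:np.round(v,3).tolist() for k,v in s.items()})
for n in("scene","top"):
    cv2.imwrite(f"pics/{n}0.png",cams.grab_frame(n))
    c=cams.camera_info(n);print(n,{k:np.round(v,3).tolist() for k,v in c.items()})
c=cams.camera_info("wrist");print({k:np.round(v,3).tolist() for k,v in c.items()})
E
```

```text
pics
{'t': 0.0, 'q': [-0.938, 0.359, 0.011, -0.0, -1.224, -0.288], 'qd': [0.001, -0.001, 0.001, 0.001, -0.0, -0.001], 'joint_efforts': [-0.001, -58.271, 29.305, 6.997, 0.007, -0.0], 'eef_pos': [0.228, -0.635, 0.226], 'ee_rot': [3.14, -0.0, -2.797], 'force': [-0.18, -0.314, 0.087], 'moment': [0.024, 0.021, 0.015], 'gripper_force': 0.0, 'width': 0.088}
scene {'camera_matrix': [[493.813, 0.0, 314.591], [0.0, 493.813, 190.86], [0.0, 0.0, 1.0]], 'R': [[0.563, -0.826, -0.024], [-0.341, -0.206, -0.917], [0.753, 0.524, -0.398]], 't': [-0.315, 0.275, 1.125]}
top {'camera_matrix': [[366.008, 0.0, 314.208], [0.0, 366.008, 203.951], [0.0, 0.0, 1.0]], 'R': [[-0.01, -1.0, -0.021], [-0.986, 0.014, -0.165], [0.165, 0.019, -0.986]], 't': [-0.001, 0.582, 1.0]}
{'camera_matrix': [[296.161, 0.0, 315.951], [0.0, 296.161, 199.763], [0.0, 0.0, 1.0]], 'hand_eye': [[0.001, -0.954, -0.301, 0.081], [1.0, 0.001, -0.0, -0.0], [0.0, -0.301, 0.954, -0.157], [0.0, 0.0, 0.0, 1.0]]}
```

View pics/scene0.png

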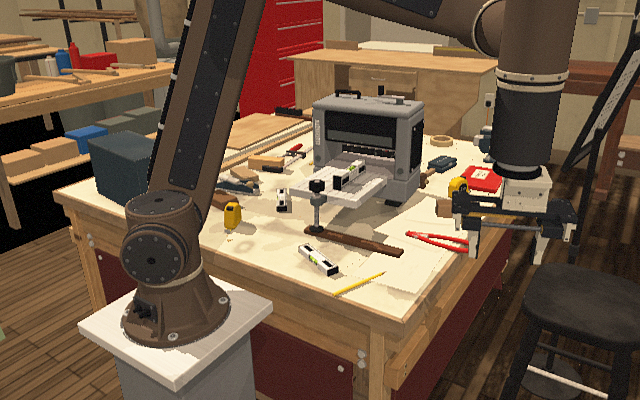

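View pics/top0.png

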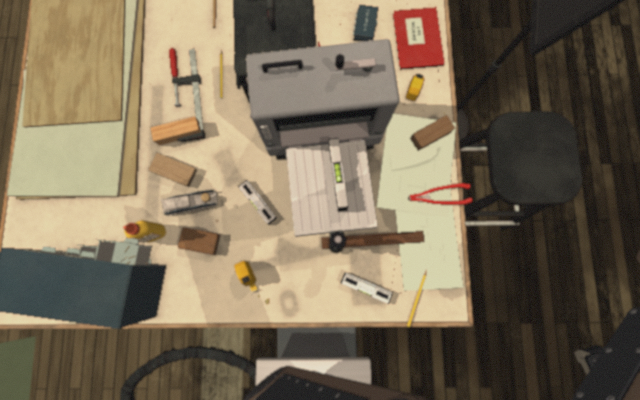

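The scene view shows the knob at (317,186) and the strip running from (308,231) to (402,252). The top view shows the knob at (337,242), the strip's free end at (422,237), and the level on the table between (335,140) and (341,210). The pliers are at about (440,195) in the top view.

```bash
cat > h.py <<'E'
import numpy as np,cv2
from station import arm,cams
from scipy.spatial.transform import Rotation as Ro
def cam(n,s=None):
    c=cams.camera_info(n);K=np.array(c["camera_matrix"])
    if n=="wrist":
        s=s or arm.get_state();H=np.array(c["hand_eye"]);Rt=Ro.from_euler('xyz',s["ee_rot"]).as_matrix()
        return K,Rt@H[:3,:3],Rt@H[:3,3]+np.array(s["eef_pos"])
    R=np.array(c["R"]);return K,R.T,-R.T@np.array(c["t"])
def ray(cm,uv):
    K,Rc,C=cm;return C,Rc@np.linalg.inv(K)@np.array([uv[0],uv[1],1.])
def plane(cm,uv,z):
    C,d=ray(cm,uv);return C+d*(z-C[2])/d[2]
def proj(cm,X):
    K,Rc,C=cm;p=K@(Rc.T@(np.array(X)-C));return p[:2]/p[2]
def two(c1,u1,c2,u2):
    (a,d),(b,e)=ray(c1,u1),ray(c2,u2)
    l=np.linalg.lstsq(np.c_[d,-e],b-a,rcond=None)[0];p,q=a+l[0]*d,b+l[1]*e
    return (p+q)/2,np.linalg.norm(p-q)
E
python3 - <<'E'
from h import *
np.set_printoptions(precision=3,suppress=True)
T,S=cam("top"),cam("scene")
print("knobtop",two(T,(337,240),S,(317,181)),plane(T,(337,240),.169))
# strip: dark brown mask in top
im=cv2.imread("pics/top0.png");roi=im[222:256,348:432].astype(int)
m=(roi.max(2)<110).astype(np.uint8);m=cv2.morphologyEx(m,cv2.MORPH_OPEN,np.ones((3,3)))
n,l,st,_=cv2.connectedComponentsWithStats(m);k=1+st[1:,4].argmax();p=np.argwhere(l==k)[:,::-1]+[348,222]
b=cv2.boxPoints(cv2.minAreaRect(p.astype(np.float32)));print("strip px",b.tolist())
for q in b:print(plane(T,q,.014))
print("level ends top",plane(T,(335.5,140),.15),plane(T,(342,210),.155))
print("table near corners",plane(T,(294,233),.12),plane(T,(375,226),.12))
print("edge",plane(T,(468,240),0),"pencil",plane(T,(424,272),0),plane(T,(411,325),0),"pliers",plane(T,(411,197),.01),plane(T,(470,203),.01),"lookalike",plane(T,(390,290),.04),plane(T,(343,285),.04))
E
python3 -c "
import cv2
a=cv2.imread('pics/top0.png')[125:310,270:480];cv2.imwrite('pics/c1.png',cv2.resize(a,None,fx=3.2,fy=3.2,interpolation=2))"
```

```text
knobtop (array([ 0.472, -0.069,  0.169]), np.float64(0.006265238049349046)) [ 0.47  -0.066  0.169]
strip px [[347.3731994628906, 233.21031188964844], [421.7195739746094, 229.83094787597656], [422.3772888183594, 244.30104064941406], [348.0309143066406, 247.68040466308594]]
[ 0.5   -0.103  0.014]
[ 0.507 -0.319  0.014]
[ 0.465 -0.318  0.014]
[ 0.458 -0.104  0.014]
level ends top [ 0.736 -0.068  0.15 ] [ 0.547 -0.081  0.155]
table near corners [0.493 0.045 0.12 ] [ 0.509 -0.169  0.12 ]
edge [ 0.477 -0.455  0.   ] pencil [ 0.386 -0.322  0.   ] [ 0.24  -0.277  0.   ] pliers [ 0.605 -0.294  0.01 ] [ 0.585 -0.466  0.01 ] lookalike [ 0.339 -0.215  0.04 ] [ 0.354 -0.085  0.04 ]
```

View pics/c1.png

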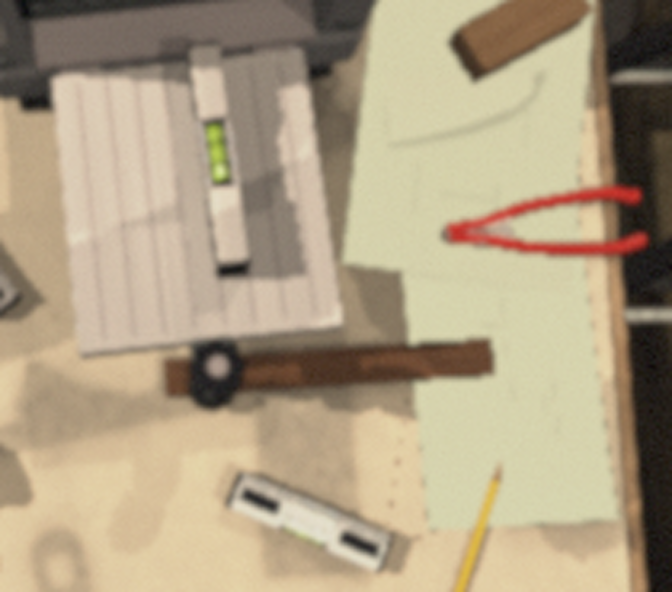

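```bash
R='[[[0,0,0,0,0,-0.84,0]'; 
python3 -m handwheel '[[[0,0,0,0,0,-0.37,0],[0,0,0,0,0,-0.74,0],[0,0,0,0,0,-0.84,0]]]' >/dev/null
python3 -m handwheel '[[[0,0,0,0,0,-0.37,0],[0,0,0,0,0,-0.74,0],[0,0,0,0,0,-0.84,0]]]' >/dev/null
python3 -m handwheel '[[[0,0,0,0,0,-0.37,0],[0,0,0,0,0,-0.74,0],[0,0,0,0,0,-0.84,0]]]'
python3 -m handwheel '[[[-0.92,-0.67,0.26,0,0,0,0],[-0.92,-0.67,0.26,0,0,0,0]]]' >/dev/null
python3 -m handwheel '[[[-0.92,-0.67,0.26,0,0,0,0],[-0.92,-0.67,0.26,0,0,0,0]]]' >/dev/null
python3 -m handwheel '[[[-0.92,-0.67,0.26,0,0,0,0],[-0.92,-0.67,0.26,0,0,0,0]]]' >/dev/null
python3 -m handwheel '[[[-0.92,-0.67,0.26,0,0,0,0],[-0.92,-0.67,0.26,0,0,0,0]]]' >/dev/null
python3 -m handwheel '[[[-0.92,-0.67,0.26,0,0,0,0],[-0.92,-0.67,0.26,0,0,0,0],[-0.92,-0.67,0.26,0,0,0,0]]]'
python3 - <<'E'
from h import *
s=arm.get_state();im=cams.grab_frame("wrist");cv2.imwrite("pics/w1.png",im)
W=cam("wrist",s)
for X in [(.458,-.104,.014),(.465,-.318,.014),(.507,-.319,.014)]:print(proj(W,X))
E
```

```text
t: 1.23
eef_pos: [0.228, -0.635, 0.226]
ee_rot: [3.141, 0.001, -1.533]
force: [0.1, -0.3, -0.1]
width: 0.0874
gripper_force: 0.0
t: 2.6
eef_pos: [0.4841, -0.2566, 0.1217]
ee_rot: [3.14, 0.0, -1.534]
force: [-0.5, -0.7, -0.1]
width: 0.0878
gripper_force: 0.0
[335.14645703 332.20650082]
[341.10290224 131.60126537]
[293.03153886 128.58797585]
```

View pics/w1.png

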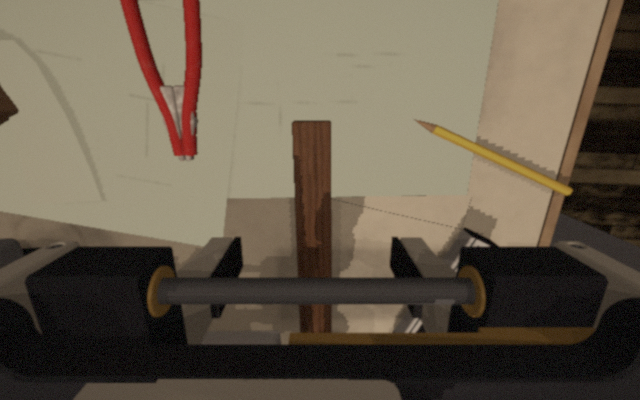

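The wrist view shows the strip at columns 293–331 with its end at row 122, centred between the fingers. The pliers and pencil are clear of it. Next I descend, grip and drag it out.

```bash
python3 -m handwheel '[[[0,0.03,0.7,0,0,0,0],[0,0.03,0.9,0,0,0,0]]]' >/dev/null
python3 -m handwheel '[[[0,0,0.3,0,0,0,0],[0,0,0.5,0,0,0,0],[0,0,0.57,0,0,0,0]]]'
python3 -m handwheel '[[[0,0,0,0,0,0,255],[0,0,0,0,0,0,255],[0,0,0,0,0,0,255],[0,0,0,0,0,0,255],[0,0,0,0,0,0,255]]]' 20
python3 -m handwheel '[[[0,0,0,0,0,0,255],[0,0,0,0,0,0,255]]]'
```

```text
t: 3.28
eef_pos: [0.4807, -0.2588, 0.0046]
ee_rot: [3.141, 0.0, -1.537]
force: [0.4, -0.8, 0.7]
width: 0.0873
gripper_force: 0.0
t: 3.9
eef_pos: [0.4813, -0.2585, 0.0052]
ee_rot: [-3.141, -0.0, -1.537]
force: [0.6, 0.7, 0.8]
width: 0.0432
gripper_force: 0.2
t: 4.15
eef_pos: [0.4814, -0.2585, 0.0051]
ee_rot: [-3.141, -0.0, -1.537]
force: [0.5, -0.9, 1.5]
width: 0.0344
gripper_force: 20.0
```

Gripped at a width of 34.4 mm, which matches the strip. Dragging it out along its length.

```bash
python3 -m handwheel '[[[0.2,0,0,0,0,0,255],[0.45,0,0,0,0,0,255],[0.7,0,0,0,0,0,255]]]'
python3 -m handwheel '[[[0.3,-0.1,0,0,0,0,255],[0.55,-0.25,0,0,0,0,255],[0.65,-0.38,0,0,0,0,255],[0.65,-0.38,0,0,0,0,255]]]'
python3 -m handwheel '[[[0,0,0.02,0,0,0,0],[0,0,0.02,0,0,0,0],[0,0,0,0,0,0,0],[0,0,0,0,0,0,0]]]'
python3 -m handwheel '[[[0,0,-0.6,0,0,0,0],[0,0,-1,0,0,0,0]]]'
python3 -m handwheel '[[[0,0,-0.6,0,0,0,0],[0,0,-1,0,0,0,0]]]'
python3 - <<'E'
from h import *
np.set_printoptions(precision=3,suppress=True)
cv2.imwrite("pics/top1.png",cams.grab_frame("top"));cv2.imwrite("pics/scene1.png",cams.grab_frame("scene"))
E
```

```text
t: 4.53
eef_pos: [0.4831, -0.3158, 0.0051]
ee_rot: [-3.141, -0.0, -1.537]
force: [0.9, 4.2, 5.7]
width: 0.0349
gripper_force: 20.0
t: 5.03
eef_pos: [0.5158, -0.3681, 0.0052]
ee_rot: [-3.141, -0.001, -1.538]
force: [0.9, -2.4, 4.0]
width: 0.0347
gripper_force: 20.0
t: 5.52
eef_pos: [0.5151, -0.3653, 0.0051]
ee_rot: [-3.142, -0.0, -1.537]
force: [0.5, 1.1, 0.5]
width: 0.0693
gripper_force: 0.0
t: 5.78
eef_pos: [0.5156, -0.3654, 0.0866]
ee_rot: [-3.141, -0.001, -1.536]
force: [-0.2, -0.6, -0.2]
width: 0.0858
gripper_force: 0.0
t: 6.02
eef_pos: [0.5157, -0.3654, 0.1676]
ee_rot: [-3.139, -0.001, -1.536]
force: [-0.2, 0.6, -0.9]
width: 0.0877
gripper_force: 0.0
```

```bash
python3 -m handwheel '[[[-0.5,-0.1,-0.28,0,0,0,255],[-0.9,-0.24,-0.28,0,0,0,255]]]' >/dev/null
python3 -m handwheel '[[[-0.7,-0.2,-0.28,0,0,0,255],[-0.9,-0.24,-0.28,0,0,0,255]]]' >/dev/null
python3 -m handwheel '[[[-0.7,-0.2,-0.28,0,0,0,255],[-0.9,-0.24,-0.28,0,0,0,255]]]' >/dev/null
python3 -m handwheel '[[[-0.7,-0.2,-0.28,0,0,0,255],[-0.9,-0.24,-0.28,0,0,0,255]]]' >/dev/null
python3 -m handwheel '[[[0,0,0,0,0,-0.35,255],[0,0,0,0,0,-0.7,255],[0,0,0,0,0,-0.8,255]]]' >/dev/null
python3 -m handwheel '[[[0,0,0,0,0,-0.35,255],[0,0,0,0,0,-0.7,255],[0,0,0,0,0,-0.8,255]]]' >/dev/null
python3 -m handwheel '[[[0,0,0,0,0,-0.35,255],[0,0,0,0,0,-0.7,255],[0,0,0,0,0,-0.8,255]]]' >/dev/null
python3 -m handwheel '[[[0,0,0,0,0,-0.35,255],[0,0,0,0,0,-0.7,255],[0,0,0,0,0,-0.8,255],[0,0,0,0,0,-0.8,255]]]'
python3 - <<'E'
from h import *
s=arm.get_state();im=cams.grab_frame("wrist")
t=cv2.imread("pics/top1.png")[110:310,270:480]
cv2.imwrite("pics/w2.png",im)
t=cv2.resize(t,None,fx=1.0,fy=1.0);c=np.zeros((600,640,3),np.uint8);c[:400]=im;c[400:,:210]=t
c[400:,220:640]=cv2.imread("pics/scene1.png")[150:350,160:580];cv2.imwrite("pics/c2.png",c)
E
```

```text
t: 8.75
eef_pos: [0.5814, -0.0755, 0.2533]
ee_rot: [-3.142, 0.002, 0.062]
force: [-0.3, 0.6, 0.1]
width: 0.0003
gripper_force: 0.0
```

View pics/c2.png

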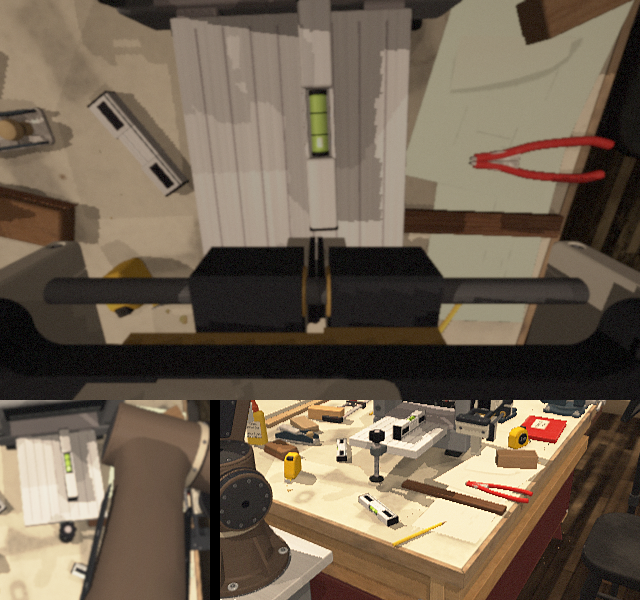

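The wrist view shows the level at columns 306–337, with its near end at row 229 and the vial green over rows 88–157 around column 318. The strip is out from under the foot, lies flat and is clear of the pliers.

```bash
python3 - <<'E'
from h import *
np.set_printoptions(precision=3,suppress=True)
W=cam("wrist");im=cv2.imread("pics/w2.png")
h=cv2.cvtColor(im,cv2.COLOR_BGR2HSV);m=cv2.inRange(h,(28,110,90),(50,255,255));m[200:]=0;m[:,:280]=0;m[:,360:]=0
y,x=np.nonzero(m);print("vial px",x.min(),x.max(),y.min(),y.max())
a=plane(W,(x.mean(),(y.min()+y.max())/2),.155);b=plane(W,(322.5,229),.16);print("vial",a,"end",b,b-a,np.linalg.norm(b-a))
print("press tgt(62mm from mid)",a+(b-a)/np.linalg.norm(b-a)*.062)
print("strip end",plane(W,(562,214),.014),plane(W,(560,236),.014),"corner left",plane(W,(406,209),.014),plane(W,(406,232),.014))
E
```

```text
vial px 310 327 95 151
vial [ 0.651 -0.073  0.155] end [ 0.557 -0.083  0.16 ] [-0.093 -0.01   0.005] 0.09408433842131982
press tgt(62mm from mid) [ 0.589 -0.08   0.158]
strip end [ 0.539 -0.43   0.014] [ 0.505 -0.438  0.014] corner left [ 0.533 -0.207  0.014] [ 0.497 -0.212  0.014]
```

```bash
python3 -m handwheel '[[[0.09,0.06,0.5,0,0,0,255],[0.09,0.06,0.9,0,0,0,255],[0.09,0.06,1,0,0,0,255]]]' >/dev/null
python3 -m handwheel '[[[0,0,0.1,0,0,0,255],[0,0,0.2,0,0,0,255],[0,0,0.25,0,0,0,255],[0,0,0.25,0,0,0,255]]]'
python3 -m handwheel '[[[0,0,0.04,0,0,0,255],[0,0,0.08,0,0,0,255],[0,0,0.08,0,0,0,255]]]'
```

```text
t: 9.68
eef_pos: [0.5896, -0.0792, 0.1549]
ee_rot: [3.142, -0.0, 0.063]
force: [-1.0, 1.3, 1.9]
width: 0.0007
gripper_force: 1.1
t: 10.05
eef_pos: [0.5892, -0.0793, 0.148]
ee_rot: [3.141, 0.001, 0.063]
force: [-4.5, -1.3, 5.2]
width: 0.0003
gripper_force: 2.3
```

```bash
python3 -m handwheel '[[[0,0,0.03,0,0,0,255],[0,0,0.03,0,0,0,255]]]'
python3 -m handwheel '[[[0,0,0.03,0,0,0,255],[0,0,0.03,0,0,0,255]]]'
```

```text
t: 10.3
eef_pos: [0.5894, -0.0794, 0.1476]
ee_rot: [3.141, -0.0, 0.064]
force: [-9.2, 0.9, 17.5]
width: 0.0002
gripper_force: 8.7
t: 10.55
eef_pos: [0.5894, -0.0794, 0.1475]
ee_rot: [3.141, -0.002, 0.064]
force: [-15.4, 4.1, 32.3]
width: 0.0004
gripper_force: 16.6
```

```bash
python3 -m handwheel '[[[0,0,-0.03,0,0,0,255],[0,0,-0.03,0,0,0,255],[0,0,-0.03,0,0,0,255],[0,0,-0.03,0,0,0,255],[0,0,-0.03,0,0,0,255]]]'
python3 -m handwheel '[[[0,0,0,0,0,0,255],[0,0,0,0,0,0,255],[0,0,0,0,0,0,255],[0,0,0,0,0,0,255],[0,0,0,0,0,0,255]]]'
python3 -m handwheel '[[[0,0,0,0,0,0,255],[0,0,0,0,0,0,255],[0,0,0,0,0,0,255],[0,0,0,0,0,0,255],[0,0,0,0,0,0,255]]]' >/dev/null
python3 - <<'E'
from h import *
im=cams.grab_frame("wrist");cv2.imwrite("pics/w3.png",im)
a=im[60:260,250:390];a=cv2.resize(a,None,fx=3,fy=3,interpolation=2);cv2.imwrite("pics/c3.png",a)
E
```

```text
t: 11.18
eef_pos: [0.5894, -0.0794, 0.1476]
ee_rot: [3.141, -0.001, 0.064]
force: [-8.5, 2.0, 16.6]
width: 0.0004
gripper_force: 8.5
t: 11.8
eef_pos: [0.5894, -0.0794, 0.1476]
ee_rot: [3.141, -0.001, 0.064]
force: [-9.2, 0.8, 18.1]
width: 0.0007
gripper_force: 8.5
```

View pics/c3.png

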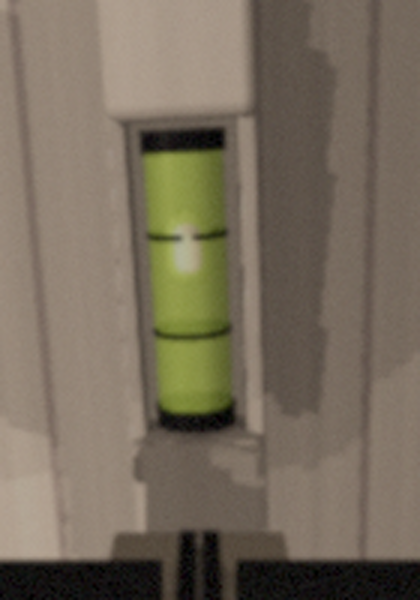

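The vial lines are at crop rows 237 and 332 (5.3 px/mm), but the bubble itself is faint. I'll stretch the contrast.

```bash
python3 - <<'E'
from h import *
f=np.mean([cams.grab_frame("wrist").astype(float) for _ in range(4)],0)
cv2.imwrite("pics/f3.png",f.astype(np.uint8))
a=f[100:208,292:332];lo,hi=np.percentile(a,3,(0,1)),np.percentile(a,97,(0,1))
a=(np.clip((a-lo)/(hi-lo),0,1)*255).astype(np.uint8);a=cv2.resize(a,None,fx=5.4,fy=5.4,interpolation=2);cv2.imwrite("pics/c4.png",a)
p=f[105:205,304:324].mean(1);
for i,r in enumerate(p):print(105+i,*np.round(r).astype(int),end=' | ')
E
```

```text
105 15 15 18 | 106 15 15 17 | 107 14 15 16 | 108 14 15 17 | 109 20 33 33 | 110 37 77 73 | 111 56 117 110 | 112 63 132 124 | 113 65 134 127 | 114 64 134 127 | 115 64 134 126 | 116 64 135 127 | 117 65 135 127 | 118 65 135 127 | 119 64 135 127 | 120 65 135 127 | 121 64 135 127 | 122 65 135 128 | 123 65 135 128 | 124 65 135 127 | 125 65 135 128 | 126 65 135 128 | 127 65 136 128 | 128 65 136 128 | 129 64 136 128 | 130 65 137 129 | 131 66 138 130 | 132 67 140 132 | 133 69 141 133 | 134 73 141 135 | 135 81 140 136 | 136 84 137 135 | 137 79 124 123 | 138 63 97 96 | 139 57 89 88 | 140 80 123 122 | 141 94 143 141 | 142 98 149 146 | 143 99 149 147 | 144 99 150 148 | 145 99 150 148 | 146 99 150 148 | 147 99 150 147 | 148 96 149 147 | 149 92 148 145 | 150 84 146 142 | 151 75 144 137 | 152 69 142 134 | 153 66 139 132 | 154 66 139 130 | 155 66 138 130 | 156 65 138 130 | 157 66 139 131 | 158 66 139 131 | 159 66 139 130 | 160 66 139 131 | 161 66 139 131 | 162 66 139 131 | 163 66 139 131 | 164 66 139 131 | 165 64 137 129 | 166 59 132 123 | 167 53 126 116 | 168 50 123 113 | 169 49 121 111 | 170 44 111 100 | 171 32 83 75 | 172 31 75 69 | 173 49 110 103 | 174 62 133 125 | 175 66 139 130 | 176 66 140 131 | 177 65 140 131 | 178 66 140 132 | 179 66 140 132 | 180 66 140 131 | 181 66 140 132 | 182 66 140 132 | 183 66 140 132 | 184 66 140 132 | 185 66 140 132 | 186 66 140 132 | 187 66 141 132 | 188 66 141 132 | 189 65 140 131 | 190 62 136 127 | 191 56 130 120 | 192 53 127 116 | 193 52 125 114 | 194 51 125 114 | 195 50 122 112 | 196 44 108 98 | 197 30 73 67 | 198 18 35 33 | 199 14 16 18 | 200 15 15 17 | 201 16 17 19 | 202 19 21 23 | 203 35 38 44 | 204 55 62 70 |
```

View pics/c4.png

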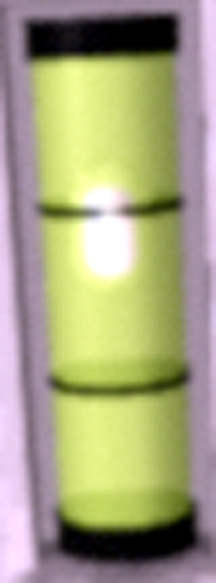

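```bash
python3 - <<'E'
from h import *
f=cv2.imread("pics/w2.png").astype(float)
p=f[84:162,311:326].mean(1)
for i,r in enumerate(p):print(84+i,*np.round(r).astype(int),end=' | ')
a=f[80:165,298:338];lo,hi=np.percentile(a,3,(0,1)),np.percentile(a,97,(0,1))
a=(np.clip((a-lo)/(hi-lo),0,1)*255).astype(np.uint8);a=cv2.resize(a,None,fx=6,fy=6,interpolation=2)
b=cv2.imread("pics/f3.png")[100:208,280:340].astype(float)[:,:,0];b=(np.clip((b-40)/60,0,1)*255).astype(np.uint8)
b=cv2.resize(cv2.cvtColor(b,cv2.COLOR_GRAY2BGR),None,fx=4.72,fy=4.72)
H=510;c=np.zeros((H,a.shape[1]+b.shape[1]+5,3),np.uint8);c[:a.shape[0],:a.shape[1]]=a[:H];c[:min(H,b.shape[0]),a.shape[1]+5:]=b[:H];cv2.imwrite("pics/c5.png",c)
E
```

```text
84 123 137 152 | 85 112 126 140 | 86 95 108 121 | 87 73 83 94 | 88 53 60 69 | 89 40 43 50 | 90 25 29 33 | 91 20 23 26 | 92 19 20 23 | 93 19 34 34 | 94 32 71 66 | 95 47 108 99 | 96 59 126 118 | 97 64 132 125 | 98 65 134 126 | 99 65 134 126 | 100 66 134 127 | 101 65 134 126 | 102 65 134 127 | 103 65 134 126 | 104 64 134 126 | 105 64 134 126 | 106 64 134 126 | 107 64 134 127 | 108 64 134 127 | 109 64 133 126 | 110 64 133 126 | 111 59 123 117 | 112 43 95 89 | 113 41 93 87 | 114 55 120 112 | 115 63 132 125 | 116 65 135 127 | 117 64 134 127 | 118 65 134 127 | 119 64 134 127 | 120 65 135 127 | 121 65 135 128 | 122 65 135 127 | 123 65 135 128 | 124 65 135 127 | 125 65 135 128 | 126 66 135 128 | 127 65 135 128 | 128 65 135 128 | 129 66 135 128 | 130 64 134 127 | 131 64 134 126 | 132 65 133 125 | 133 57 120 113 | 134 43 95 89 | 135 51 105 100 | 136 65 129 123 | 137 78 140 135 | 138 86 142 139 | 139 91 143 140 | 140 93 143 141 | 141 93 143 140 | 142 95 144 141 | 143 95 144 141 | 144 96 144 141 | 145 97 145 142 | 146 92 144 141 | 147 82 141 136 | 148 72 137 131 | 149 66 134 127 | 150 59 124 117 | 151 47 102 95 | 152 32 66 63 | 153 26 36 38 | 154 22 24 28 | 155 30 33 38 | 156 46 52 59 | 157 61 70 80 | 158 86 97 110 | 159 112 127 141 | 160 129 144 159 | 161 137 153 168 |
```

View pics/c5.png

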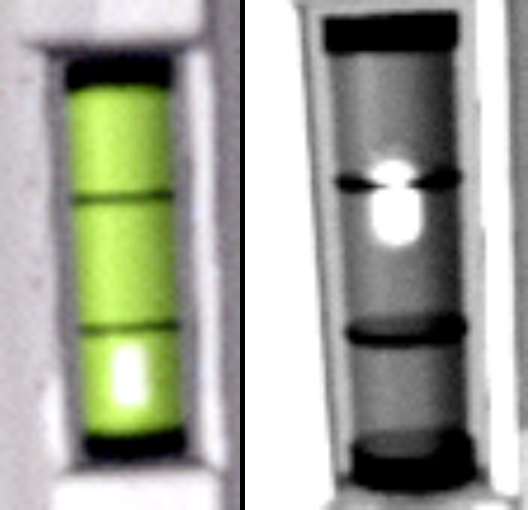

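The white highlight is the bubble: it read 15.6 mm off with the table raised, as it should. Pressed, it reads about 6.9 mm towards +x, so the knob needs about 1.4 rad clockwise. Moving to the knob.

```bash
python3 -m handwheel '[[[0,0,-0.3,0,0,0,255],[0,0,-0.8,0,0,0,255],[0,0,-1,0,0,0,255]]]' >/dev/null
python3 -m handwheel '[[[0,0,-0.6,0,0,0,255],[-0.73,-0.12,-0.6,0,0,0,0]]]' >/dev/null
python3 -m handwheel '[[[-0.5,-0.1,0,0,0,0,0],[-0.73,-0.12,0,0,0,0,0],[-0.73,-0.12,0,0,0,0,0],[-0.73,-0.12,0,0,0,0,0]]]'
python3 - <<'E'
from h import *
np.set_printoptions(precision=3,suppress=True)
s=arm.get_state();im=cams.grab_frame("wrist");cv2.imwrite("pics/w4.png",im);W=cam("wrist",s)
for z in(.14,.169):print(proj(W,(.472,-.068,z)))
g=im[150:260,240:400].max(2);m=(g<60).astype(np.uint8)
n,l,st,c=cv2.connectedComponentsWithStats(m)
for k in range(1,n):
    if st[k,4]>150:print(st[k],c[k])
E
```

```text
t: 13.8
eef_pos: [0.4728, -0.0673, 0.2737]
ee_rot: [3.142, -0.0, 0.063]
force: [0.4, 0.3, 0.5]
width: 0.0447
gripper_force: 0.0
[316.519 192.044]
[316.592 200.706]
[  55   19   46   50 1281] [77.722 42.701]
[115  87  14  23 219] [120.443 100.146]
[ 24  88  14  22 210] [ 31.424 100.186]
```

View pics/w4.png

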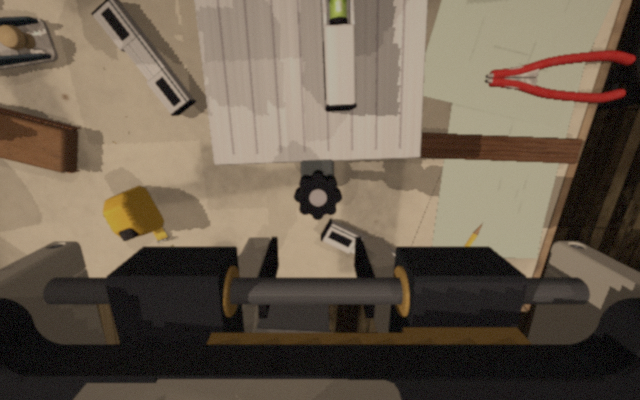

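The knob is at (318,195), within 2 mm of the prediction, so I descend with the tool tilted 0.06 rad to match the spindle and then grip.

```bash
python3 -m handwheel '[[[0.03,0.02,0,0,-0.12,0,0],[0.03,0.02,0,0,-0.12,0,0],[0.03,0.02,0.6,0,-0.12,0,0],[0.03,0.02,1,0,-0.12,0,0],[0.03,0.02,1,0,-0.12,0,0]]]'
python3 -m handwheel '[[[0,0,0.3,0,0,0,0],[0,0,0.5,0,0,0,0],[0,0,0.6,0,0,0,0],[0,0,0.6,0,0,0,0]]]'
python3 -m handwheel '[[[0,0,0,0,0,0,255],[0,0,0,0,0,0,255],[0,0,0,0,0,0,255],[0,0,0,0,0,0,255],[0,0,0,0,0,0,255]]]' 20
python3 -m handwheel '[[[0,0,0,0,0,0,255],[0,0,0,0,0,0,255]]]'
```

```text
t: 14.48
eef_pos: [0.4729, -0.0692, 0.1916]
ee_rot: [3.141, 0.065, 0.063]
force: [-0.9, -0.4, 0.8]
width: 0.0871
gripper_force: 0.0
t: 14.98
eef_pos: [0.4719, -0.0691, 0.1465]
ee_rot: [3.141, 0.059, 0.063]
force: [-0.2, 0.0, 0.6]
width: 0.088
gripper_force: 0.0
t: 15.6
eef_pos: [0.4714, -0.0691, 0.1459]
ee_rot: [-3.142, 0.06, 0.063]
force: [-0.5, -0.0, 0.0]
width: 0.0445
gripper_force: 20.0
t: 15.85
eef_pos: [0.4714, -0.0691, 0.1459]
ee_rot: [-3.142, 0.06, 0.063]
force: [0.1, 1.7, 0.6]
width: 0.0444
gripper_force: 20.0
```

```bash
python3 -m handwheel '[[[0,0,0.003,0,0,0.3,255],[0,0,0.007,0,0,0.6,255],[0,0,0.011,0,0,0.93,255],[0,0,0.011,0,0,0.93,255]]]'
python3 -m handwheel '[[[0,0,0.003,0,0,0.3,255],[0,0,0.007,0,0,0.6,255],[0,0,0.011,0,0,0.93,255],[0,0,0.011,0,0,0.93,255]]]'
python3 -m handwheel '[[[0,0,0.003,0,0,0.3,255],[0,0,0.007,0,0,0.6,255],[0,0,0.011,0,0,0.94,255],[0,0,0.011,0,0,0.94,255]]]'
```

```text
t: 16.35
eef_pos: [0.4715, -0.0687, 0.145]
ee_rot: [3.115, 0.054, -0.401]
force: [-0.4, 3.4, 0.7]
width: 0.0443
gripper_force: 20.0
t: 16.85
eef_pos: [0.4718, -0.0683, 0.1441]
ee_rot: [3.095, 0.036, -0.865]
force: [0.9, 5.3, -0.5]
width: 0.0445
gripper_force: 20.0
t: 17.35
eef_pos: [0.4721, -0.0681, 0.1432]
ee_rot: [3.085, 0.011, -1.335]
force: [1.7, 6.1, -2.0]
width: 0.0445
gripper_force: 20.0
```

```bash
python3 -m handwheel '[[[0,0,0,0,0,0,60],[0,0,0,0,0,0,60],[0,0,0,0,0,0,60],[0,0,-0.4,0,0,0,60],[0,0,-1,0,0,0,60]]]'
python3 -m handwheel '[[[0,0,-0.5,0,0,0,60],[0,0,-0.5,0,0,-0.37,255],[0,0,-0.5,0,0,-0.74,255],[0,0,-0.5,0,0,-0.93,255]]]' >/dev/null
python3 -m handwheel '[[[0,0,0,0,0,-0.37,255],[0,0,0,0,0,-0.74,255],[0,0,0,0,0,-0.93,255]]]' >/dev/null
python3 -m handwheel '[[[0,0,0,0,0,-0.37,255],[0,0,0,0,0,-0.74,255],[0,0,0,0,0,-0.94,255]]]' >/dev/null
python3 -m handwheel '[[[0,0,0,0,0.12,0,255],[0,0,0,0,0.12,0,255],[0,0,0,0,0.12,0,255]]]'
```

```text
t: 17.98
eef_pos: [0.4749, -0.0691, 0.2229]
ee_rot: [3.079, 0.01, -1.337]
force: [0.9, 0.1, -0.7]
width: 0.0672
gripper_force: 0.0
t: 19.6
eef_pos: [0.4784, -0.0687, 0.2632]
ee_rot: [3.142, 0.001, 0.063]
force: [-0.1, -0.8, 0.1]
width: 0.0005
gripper_force: 0.0
```

```bash
python3 -m handwheel '[[[0.5,0.08,0,0,0,0,255],[1,0.16,0,0,0,0,255]]]' >/dev/null
python3 -m handwheel '[[[0.37,0.06,0.3,0,0,0,255],[0.37,0.06,0.8,0,0,0,255],[0.37,0.06,1,0,0,0,255]]]' >/dev/null
python3 -m handwheel '[[[0,0,0.1,0,0,0,255],[0,0,0.2,0,0,0,255],[0,0,0.28,0,0,0,255],[0,0,0.32,0,0,0,255],[0,0,0.32,0,0,0,255]]]'
python3 -m handwheel '[[[0,0,0.05,0,0,0,255],[0,0,0.08,0,0,0,255],[0,0,0.08,0,0,0,255]]]'
```

```text
t: 20.85
eef_pos: [0.589, -0.0793, 0.1578]
ee_rot: [3.142, -0.0, 0.063]
force: [-1.0, 0.1, 2.1]
width: 0.0006
gripper_force: 0.9
t: 21.22
eef_pos: [0.5887, -0.0794, 0.1508]
ee_rot: [3.141, 0.001, 0.063]
force: [-2.4, -1.1, 3.8]
width: 0.0005
gripper_force: 1.7
```

```bash
python3 -m handwheel '[[[0,0,0.02,0,0,0,255],[0,0,0.02,0,0,0,255]]]'
python3 -m handwheel '[[[0,0,0.02,0,0,0,255],[0,0,0.02,0,0,0,255]]]'
```

```text
t: 21.48
eef_pos: [0.5888, -0.0794, 0.1493]
ee_rot: [3.141, 0.0, 0.063]
force: [-2.8, -1.6, 4.1]
width: 0.0005
gripper_force: 1.9
t: 21.72
eef_pos: [0.5889, -0.0794, 0.1492]
ee_rot: [3.141, -0.001, 0.064]
force: [-7.0, 0.8, 13.3]
width: 0.0005
gripper_force: 6.5
```

```bash
python3 -m handwheel '[[[0,0,0.01,0,0,0,255],[0,0,0.01,0,0,0,255],[0,0,0.01,0,0,0,255],[0,0,0.01,0,0,0,255],[0,0,0.01,0,0,0,255]]]'
for i in 1; do python3 -m handwheel '[[[0,0,0,0,0,0,255],[0,0,0,0,0,0,255],[0,0,0,0,0,0,255],[0,0,0,0,0,0,255],[0,0,0,0,0,0,255]]]'; done >/dev/null
python3 -m handwheel '[[[0,0,0,0,0,0,255],[0,0,0,0,0,0,255],[0,0,0,0,0,0,255],[0,0,0,0,0,0,255],[0,0,0,0,0,0,255]]]' >/dev/null
python3 -m handwheel '[[[0,0,0,0,0,0,255],[0,0,0,0,0,0,255],[0,0,0,0,0,0,255],[0,0,0,0,0,0,255],[0,0,0,0,0,0,255]]]'
python3 - <<'E'
from h import *
f=np.mean([cams.grab_frame("wrist").astype(float) for _ in range(3)],0)
p=f[105:205,306:322].mean(1)
for i,r in enumerate(p):print(105+i,*np.round(r).astype(int)[:2],end='|')
a=np.clip(f[60:260,250:390]*1.4,0,255).astype(np.uint8);a=cv2.resize(a,None,fx=3,fy=3,interpolation=2)
b=cv2.resize(cams.grab_frame("scene")[130:330,180:520],None,fx=1,fy=1);cv2.imwrite("pics/scene2.png",b)
c=np.zeros((600,765,3),np.uint8);c[:,:420]=a;c[:200,425:]=b;cv2.imwrite("pics/c6.png",c)
E
```

```text
t: 22.35
eef_pos: [0.589, -0.0794, 0.1491]
ee_rot: [3.141, -0.001, 0.064]
force: [-9.4, 0.9, 18.3]
width: 0.0003
gripper_force: 9.0
t: 24.22
eef_pos: [0.5889, -0.0794, 0.1491]
ee_rot: [3.141, -0.001, 0.064]
force: [-9.6, 1.5, 18.7]
width: 0.0006
gripper_force: 9.0
105 13 13|106 14 16|107 20 37|108 39 83|109 56 120|110 63 134|111 65 136|112 65 136|113 65 136|114 65 136|115 66 137|116 65 137|117 65 137|118 65 137|119 66 137|120 66 137|121 65 137|122 66 137|123 66 138|124 66 138|125 66 138|126 66 138|127 66 138|128 66 139|129 66 138|130 66 139|131 66 139|132 66 138|133 61 134|134 54 126|135 45 110|136 31 79|137 31 72|138 52 113|139 63 134|140 66 139|141 68 142|142 70 145|143 72 147|144 80 149|145 93 152|146 101 153|147 105 154|148 107 155|149 108 155|150 108 155|151 108 155|152 107 155|153 107 155|154 108 155|155 108 156|156 108 156|157 107 156|158 104 154|159 98 154|160 88 152|161 77 149|162 71 146|163 68 143|164 63 138|165 57 131|166 52 127|167 51 125|168 47 116|169 33 86|170 31 73|171 50 111|172 63 135|173 67 143|174 68 143|175 68 143|176 68 143|177 68 144|178 68 144|179 68 144|180 69 144|181 69 144|182 69 144|183 69 144|184 68 144|185 68 144|186 68 144|187 68 144|188 66 142|189 60 136|190 55 131|191 54 130|192 53 130|193 53 128|194 49 119|195 36 88|196 23 47|197 16 21|198 15 15|199 17 17|200 17 18|201 27 31|202 50 57|203 66 75|204 77 88|
```

View pics/c6.png

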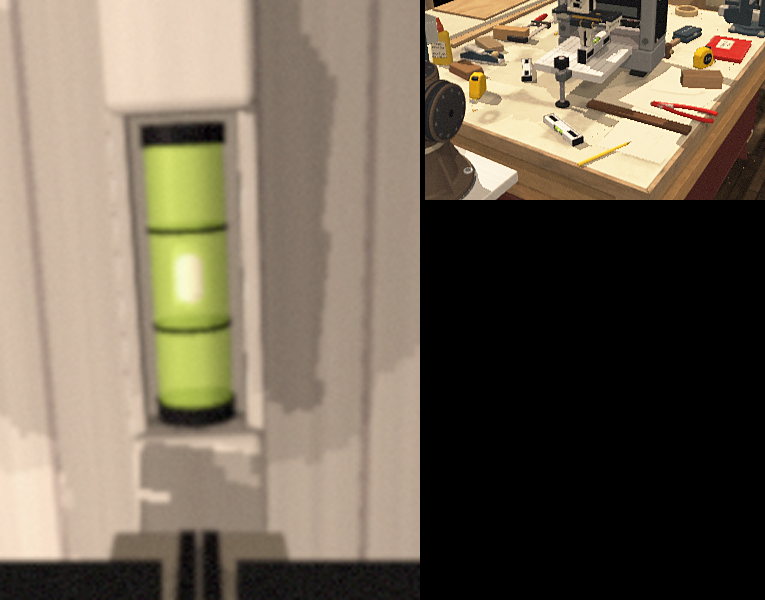

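The bubble centre is at row 152.5 and the midpoint of the lines is at 153.05, about 0.3 mm off. The foot is hard on the bench at 18 N, and the strip lies flat clear of the foot and the pliers.

```bash
python3 -c "
from station import arm;print(arm.job_done())"
```

```text
the job is handed in; nothing more can be done
None
```

Job handed in at about 24 s: the strip lies flat with its middle about 22 cm from the foot, the knob was turned 1.4 rad clockwise, and the gripper is still pressing the level at about 18 N with the foot on the bench and the bubble about 0.3 mm from centre.

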